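# Offer the tasting dish

### The arm

A 7-joint arm with a two-finger parallel gripper is mounted at the origin on the work surface. World frame = base frame: x ahead of the robot, y to its left, z up, the work surface at z = 0. Lengths are in m, angles in rad, forces in N, time in s.
With the tool pointing down it reaches from about 0.35 to 0.9 m from the base axis. Payload 7.2 kg.
Tool frame: the origin (TCP) lies on the mounting face of the last link; the fingertips stand 182 mm ahead of it and the grasp point (between the pads) lies 163 mm ahead of it; z points along the fingers, y is the direction in which the jaws open and shut (so a half turn about z gives the same grasp; the last joint's range is limited). The gripper opens to 88 mm and grips with 3 to 60 N. Pads are 20 mm wide; open, the fingers measure 115 mm over their backs; the gripper's body (75 mm by 178 mm) begins 61 mm behind the grasp point.
Start: joints at [-1.267, 0.411, -0.013, 1.596, 0.006, 1.134, -0.082], TCP at [0.227, 0.582, 0.405] pointing down, gripper open.
Joint ranges: [-2.95, 2.95], [-0.29, 1.99], [-1.47, 1.44], [0.14, 2.54], [-1.03, 4.17], [0.13, 1.85], [-2.86, 2.86]. Speed limits (rad/s): [2.39, 2.39, 3.01, 3.01, 3.14, 3.14, 3.14].

### API

Orientations are given as a 3x3 rotation matrix whose columns are the frame's x, y, z axes.
In Python, from station import robot gives the robot as it stands. The module is installed in compiled form; this text tells all that it offers.
- The arm moves only by the shell command python3 -m handwheel 'ROWS' [FORCE]. ROWS is JSON, a list of rows, each a list of 5 numbers: the opening, from 0 (shut) to 1 (fully open), then the shift along the world's x, y, z as a fraction of full scale, then the turn about the world's z as a fraction of full scale. In form: [[hand, x, y, z, twist], ...]. A call has 1 to 5 rows; each row shifts and turns the commanded pose from where the row before left it; what a row does not reach is not made up. Full scale, the value 1, is 0.04 m for a shift and 45 degrees for a turn. A row lasts 1/8 s, in which the tool goes at most 62.5 mm and 10.7 degrees, less where a joint would pass 70% of its speed; a pose out of reach is approached as far as the arm can. A call with a number of a shift or a turn outside -1 to 1 is refused whole. A call with a gripper value outside its range is refused whole. The fingers move at their own pace and stop on an object; FORCE is the grip in N (left out, the last holds). Time passes only in rows, so rows that do not move let the fingers close. It gives the time, the measured TCP pose, the force and the opening at its end, in the units of the state.
- robot.get_obs(): the state, without advancing time (a new reading comes with each control period).
- robot.get_image(name): name is "scene" or "side" or "wrist"; returns (picture, depth): 384x512x3 uint8, blue, green, red; 384x512 float32, m along the optical axis (not along the pixel's ray), 0 where there is no reading.
- robot.camera_params(name): a dict with "fov_y" (degrees; the focal length in pixels is half the picture's height over the tangent of half this angle, whatever the lens; pixels are square), "cx", "cy" (the principal point, pixels), "T" (4x4, takes a point from camera to world coordinates). Camera axes: x right, y down, z forward; pixel columns grow to the right and rows downward; lengths in m; the calibration is good to about 2 mm. A picture is of the moment at which its call begins: read the wrist's pose just before it. camera_params takes no time and is no camera call; for the wrist camera it gives the pose at the moment of the call.
- robot.sign_off(): hands the job in, once; it reports no verdict.
The state is a dict: "time": time; "qpos": joint angles; "joint_velocities": joint speeds; "joint_torque": joint torques, N m; "eef_pos": TCP position; "tcp_rot": TCP orientation; "force": force on the tool from outside, world axes, zero at the start; "ft_torque": the same for the moment, N m; "opening": opening from 0.0 (shut) to 1.0 (fully open).
Only numpy, scipy, OpenCV 4.12 (cv2) and the standard library are available. Lean on these libraries where they do the work, as an engineer would, in place of code of your own. Each camera call takes 0.05 s, during which the arm holds its last target. There are 200 camera calls.

### The job

Get the tasting dish ready for the guests: stand the wooden-handled fork, tines down, upright in the little cup on the dish's rim and let go of it. Then lift the dish straight up by its arched handle and, once it is in the air, give it a quarter turn so that the fork cup points square across the bench to the far side where the guests stand; keep the dish level and the round bun in its middle all the time. Finish still holding the dish out, level and still, about 10 cm above the bench, and leave the thermometer, flask, bowl and loaf where they are.

Things in the scene. Friction and masses are not known exactly. Their poses are not given: they have to be found in the camera images.
- dish: Loose round steel dish, 160 mm across, rim 32 mm high, 0.42 kg; inside slopes gently (9 degrees) down to its middle, where a ball settles. Origin: centre of underside; z up, x towards the fork cup, y along the arched handle. Rigid steel arch, feet at y = -80 and +80 mm, top 128 mm up. At first it stands flat, fork cup to the robot's left (world +y), give or take 25 degrees.
- dish_grip (a point): Centre of the beech grip at the top of the dish's arch, straight above the dish's middle and 120 mm above its underside. The grip is a bar along the dish's y, 76 mm long, 16 mm wide, 16 mm high.
- dish_cup (a point): Centre of the inner floor of the round dark steel fork cup fixed outside the dish's rim: 95 mm from the dish's middle along the dish's x and 12 mm above the dish's underside. The cup is 20.5 mm wide inside, 26 mm outside; its mouth is 58 mm above the dish's underside, so 46 mm deep.
- dish_middle (a point): Point fixed to the dish, 28 mm above the underside on the dish's axis, where the bun's centre is when it rests in the middle.
- bun_center (a point): Centre of the round baked bun, a loose brown ball 40 mm across, about 35 g, that rests in the middle of the dish and rolls freely.
- fork: Tasting fork, 125 mm long, 35 g, standing tines down in a socket of the stand, leaning at most 5 degrees. Origin: tips of the tines, on the axis; z runs from the tines to the handle's end. 0 to 40 mm: steel tines and shank, 10 mm wide; 40 to 125 mm: round beech handle, 13 mm in diameter, with a brass collar at its lower end.
- fork_handle (a point): Point on the fork's axis 105 mm above the tips of the tines, 20 mm below the end of the handle: a good place to grip it.
- stand: Dark wooden block fixed to the bench, 60 mm (x) by 130 mm (y) by 55 mm high, with two sockets 15 mm wide and 45 mm deep (floor 10 mm above the bench) at y = +35 and -35 mm. Origin: centre of its underside; it may be turned up to 23 degrees. The fork is in either socket, the thermometer in the other.
- thermometer: Probe thermometer, 120 mm long, in a white sheath 11 mm wide with a black head 16 by 26 mm, standing in the stand's other socket, 70 mm from the fork; its head's top is 130 mm above the bench. Origin: its lower tip. To be left alone.
- flask: Steel drinking flask, 68 mm wide, 200 mm high, loose at the left. Origin: centre of its underside. To be left alone.
- bowl: Steel bowl, 170 mm across, 60 mm high, loose, beyond the dish. Origin: centre of its underside. To be left alone.
- loaf: Round loaf, 166 mm across, 77 mm high, loose on a fixed wooden board 18 mm thick beyond the stand. Origin: centre of its underside. To be left alone.
- guest_side (a point): Fixed point on the bench straight ahead of the robot, 0.8 m from its base axis, towards the bench's long far edge where the guests stand; its x axis points square across the bench to that edge, away from the robot's side (world +x).
There are look-alikes about, which are no part of the job. Leave any blue or purple look-alike of the dish alone.

How it is judged:
On the way, in this order (a step that is already met when the one before it is completed fails the run):
1. the fork stands upright in the dish's cup, let go, the dish still on the bench (distance between fork and dish_cup below 0.012 m and angle between fork's own z axis and vertical below 0.3 rad and contact force between each of the arm, the fingers and fork below 0.1 N and height (world z) of dish below 0.01 m), for 0.3 s.
2. the dish is lifted clear of the bench, level, its fork cup still at the side (more than 40 degrees from its final direction) (height (world z) of dish above 0.035 m and angle between dish's own z axis and vertical below 0.15 rad and contact force between the fingers and dish above 1 N and angle between the x axis of dish and the x axis of guest_side, either way round above 0.7 rad), for 0.05 s.
At the end, for the whole second after the job is handed in: Robot still holds the dish, level to 7 degrees, underside 60-160 mm above the bench, resting on nothing; fork cup square to the far side within 17 degrees; bun within 15 mm of the middle; fork on the cup's floor, leaning under 17 degrees, untouched (height (world z) of dish between 0.06 and 0.16 m and angle between dish's own z axis and vertical below 0.12 rad and contact force between the fingers and dish above 1 N and linear speed of dish below 0.03 m/s and angular speed of dish below 0.15 rad/s and contact force between dish and bowl below 0.1 N and contact force between dish and loaf below 0.1 N and contact force between dish and stand below 0.1 N and contact force between dish and flask below 0.1 N and angle between the x axis of dish and the x axis of guest_side, either way round below 0.3 rad and x of guest_side in the frame of dish above 0.05 m and distance between bun_center and dish_middle below 0.015 m and linear speed of bun below 0.06 m/s and contact force between each of the arm, the fingers and bun below 0.1 N and distance between fork and dish_cup below 0.012 m and angle between fork's own z axis and vertical below 0.3 rad and contact force between each of the arm, the fingers and fork below 0.1 N); the arm keeps its last pose, push and grip.
It fails at once if the bun strays more than 25 mm from the middle of the dish (distance between bun_center and dish_middle above 0.025 m).
It fails at once if the dish is tipped by more than 11 degrees (angle between dish's own z axis and vertical above 0.2 rad).
It fails at once if the dish is turned the long way round (its fork cup swings to the robot's side) (x of guest_side in the frame of dish below -0.2 m).
It fails at once if the thermometer, flask, bowl or loaf is moved by more than 20 mm or tipped over (distance of any of thermometer, flask, bowl, loaf from where it was at the start of the episode above 0.02 m or angle between thermometer's own z axis and vertical above 0.4 rad or angle between flask's own z axis and vertical above 0.3 rad).
It also fails if it takes over 67 s, if anything falls off the work surface, if the arm or the gripper's body presses on something with over 40 N, if the wrist force passes 120 N, or if a joint passes its speed limit or range.

## Working session

There is one attempt and no reset: what is moved stays moved. The work goes in short steps, Python scripts to look and compute and a shell command to move; the robot and the scene stay as the last step left them, time stands still between calls to the robot, and variables do not carry over. Pictures are saved under pics/ and viewed, about 8 in all and at most 12, crops included, and the job is handed in when it is done.

```bash
mkdir -p pics; cat > h.py <<'E'
import numpy as np, cv2
from station import robot
def cam(n):
    p=robot.camera_params(n); im,d=robot.get_image(n)
    return im,d,p
def pts(d,p):
    h,w=d.shape; f=h/2/np.tan(np.radians(p["fov_y"])/2)
    v,u=np.mgrid[:h,:w]
    P=np.stack([(u-p["cx"])/f*d,(v-p["cy"])/f*d,d],-1)
    T=np.array(p["T"]); W=P@T[:3,:3].T+T[:3,3]; W[d<=0]=np.nan
    return W
def ray(p,u,v,z):
    f=192/np.tan(np.radians(p["fov_y"])/2);T=np.array(p["T"])
    r=T[:3,:3]@np.array([(u-p["cx"])/f,(v-p["cy"])/f,1]);o=T[:3,3]
    return o+r*(z-o[2])/r[2]
E
python3 - <<'E'
from h import *
o=robot.get_obs();print(o["time"],o["eef_pos"],o["tcp_rot"],o["opening"])
for n in ("scene","side","wrist"):
    im,d,p=cam(n);cv2.imwrite(f"pics/{n}0.png",im);np.savez(f"{n}0.npz",im=im,d=d,**p)
    print(n,p["fov_y"],p["cx"],p["cy"],np.round(p["T"],3).tolist())
a=cv2.imread("pics/scene0.png")
E
```

```text
0.0 [0.22700276 0.58209801 0.40382622] [[-9.31680194e-01  3.63279219e-01 -4.75107191e-04]
 [ 3.63279514e-01  9.31678974e-01 -1.51149633e-03]
 [-1.06447828e-04 -1.58082791e-03 -9.99998745e-01]] 0.9933565883942438
scene 42.66552708926654 256.63158631631575 195.7307979855243 [[0.298, 0.641, -0.708, 1.696], [0.955, -0.209, 0.212, -0.283], [-0.012, -0.739, -0.674, 1.174], [0.0, 0.0, 0.0, 1.0]]
side 42.559856889340395 248.09205130512723 186.43883033997656 [[0.995, -0.076, 0.071, 0.432], [-0.104, -0.661, 0.744, -1.098], [-0.009, -0.747, -0.665, 1.112], [0.0, 0.0, 0.0, 1.0]]
wrist 70.90608327112075 254.4928885259534 194.29993947831386 [[0.363, 0.898, 0.247, 0.16], [0.932, -0.35, -0.098, 0.609], [-0.002, 0.266, -0.964, 0.384], [0.0, 0.0, 0.0, 1.0]]
```

View pics/scene0.png

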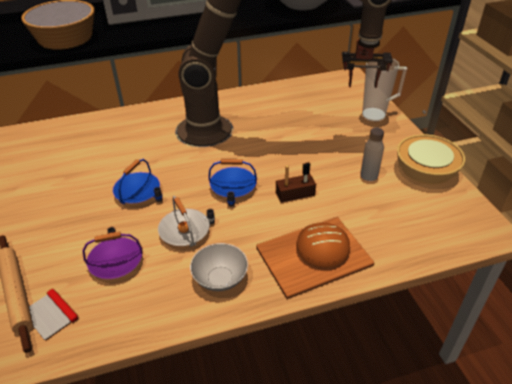

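View pics/side0.png

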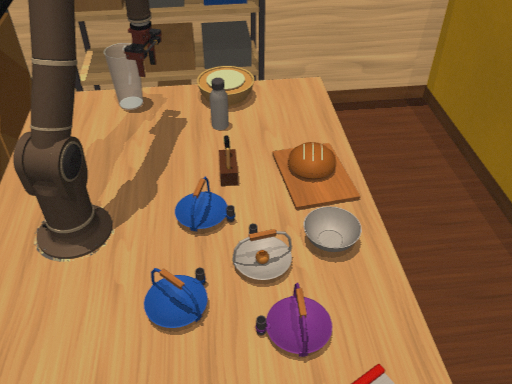

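The dish is the only steel one with a bun: scene (185,230), side (263,256), with its dark cup at scene (210,216) and side (253,230). The blue ones (scene 137,188 and 233,182) and the purple one (115,257) are look-alikes. In the stand (scene 296,185) the fork is the wooden stick at (288,173), and the thermometer has the black head at (306,168). I'll confirm this in one crop and measure.

```bash
python3 - <<'E'
from h import *
R={}
for n in ("scene","side"):
    z=np.load(n+"0.npz");R[n]=(z["im"],z["d"],{k:z[k] for k in("fov_y","cx","cy","T")})
    W=pts(z["d"],R[n][2]);im=z["im"];hsv=cv2.cvtColor(im,cv2.COLOR_BGR2HSV)
    x,y,h=W[...,0],W[...,1],W[...,2]
    s=(slice(195,255),slice(150,225)) if n=="scene" else (slice(218,285),slice(225,300))
    m=np.zeros(x.shape,bool);m[s]=True
    def rep(t,k): 
        print(n,t,k.sum(),np.round(np.nanmedian(W[k],0),4) if k.any() else '')
        return k
    hi=m&(h>.095)&(h<.16);rep("grip/arch>95",hi)
    o=m&(hsv[...,0]<20)&(hsv[...,1]>130)
    rep("grip",o&(h>.09));rep("bun",o&(h<.06)&(h>.03))
    k=o&(h>.09)
    if k.any():
        c=np.cov(W[k][:,:2].T);w,v=np.linalg.eigh(c);print(' griprange',np.degrees(np.arctan2(v[1,1],v[0,1])),W[k].min(0),W[k].max(0))
    dark=m&(im.max(-1)<75);rep("cup dark",dark);kk=dark&(h>.048)&(h<.066);rep("cup top",kk)
    if kk.any():print(W[kk].min(0),W[kk].max(0))
    s=(slice(155,205),slice(270,322)) if n=="scene" else (slice(130,190),slice(210,245))
    m[:]=False;m[s]=True
    b=m&(h>.045)&(h<.062);rep("stand top",b)
    if b.any():
        r=cv2.minAreaRect((W[b][:,:2]*1000).astype(np.float32));print(r)
    t=m&(h>.065)&(h<.16)
    for a,bb in((.07,.09),(.09,.11),(.11,.14)):
        q=t&(h>a)&(h<bb)
        vs,us=np.nonzero(q)
        for u in sorted(zip(us,vs)): print('  ',u,np.round(W[u[1],u[0]],3),im[u[1],u[0]]) if n=="scene" else None
a=R["scene"][0][150:260,150:330];b=R["side"][0][125:290,190:310]
a=cv2.resize(a,None,fx=2.6,fy=2.6,interpolation=2);b=cv2.resize(b,None,fx=2.6,fy=2.6,interpolation=2)
c=np.zeros((430,a.shape[1]+b.shape[1],3),np.uint8);c[:a.shape[0],:a.shape[1]]=a;c[:b.shape[0],a.shape[1]:]=b
cv2.imwrite("pics/crop1.png",c)
E
```

```text
scene grip/arch>95 153 [ 0.5741 -0.1914  0.1246]
scene grip 92 [ 0.5589 -0.1944  0.127 ]
scene bun 88 [ 0.5675 -0.1923  0.0416]
 griprange -170.60206239455908 [ 0.48997281 -0.20851259  0.09719674] [ 0.59885587 -0.18185169  0.13134296]
scene cup dark 118 [ 0.5356 -0.105   0.0327]
scene cup top 22 [ 0.5529 -0.0999  0.0524]
[ 0.53284923 -0.10955014  0.04882844] [ 0.55934503 -0.0897742   0.06118747]
scene stand top 476 [0.4995 0.2169 0.054 ]
((493.34423828125, 220.45260620117188), (71.44976806640625, 135.38539123535156), 0.08349166065454483)
   (np.int64(285), np.int64(176)) [0.489 0.181 0.088] [ 49  92 140]
   (np.int64(285), np.int64(177)) [0.489 0.181 0.083] [ 47  90 138]
   (np.int64(285), np.int64(178)) [0.493 0.18  0.082] [ 43  84 131]
   (np.int64(285), np.int64(179)) [0.494 0.18  0.079] [ 37  74 117]
   (np.int64(285), np.int64(180)) [0.497 0.179 0.076] [ 35  68 110]
   (np.int64(285), np.int64(181)) [0.495 0.18  0.07 ] [ 34  68 110]
   (np.int64(286), np.int64(177)) [0.494 0.183 0.087] [ 38  76 120]
   (np.int64(286), np.int64(178)) [0.498 0.182 0.086] [ 38  76 119]
   (np.int64
[... 9934 characters left out ...]
497 0.265 0.113] [29 50 75]
   (np.int64(309), np.int64(169)) [0.505 0.261 0.111] [32 54 82]
   (np.int64(310), np.int64(164)) [0.493 0.269 0.121] [ 56  99 138]
side grip/arch>95 296 [ 0.5565 -0.1964  0.1237]
side grip 182 [ 0.5572 -0.1952  0.1275]
side bun 131 [ 0.5545 -0.1994  0.0428]
 griprange -171.04013436800506 [ 0.51964725 -0.20671122  0.1162764 ] [ 0.5936079  -0.1774409   0.13586805]
side cup dark 84 [ 0.5369 -0.0903  0.048 ]
side cup top 41 [ 0.54   -0.1044  0.0542]
[ 0.53132411 -0.11404398  0.0484692 ] [ 0.55077486 -0.0839339   0.06204017]
side stand top 391 [0.4855 0.2057 0.0564]
((490.62750244140625, 221.85882568359375), (140.40188598632812, 59.81315612792969), 88.50949096679688)
```

View pics/crop1.png

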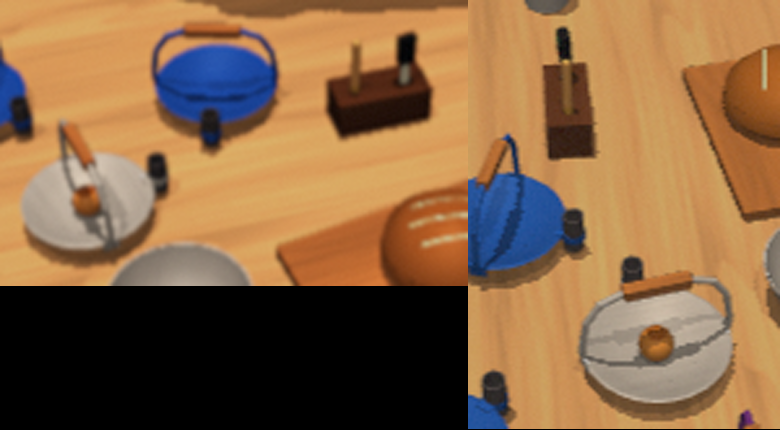

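The crop confirms it: steel dish with the bun (scene crop 88,200), dark cup to its upper right, wooden fork stick in the stand at crop (355,65), and the black-headed thermometer beside it at (405,60). Fork axis is at about (0.492, 0.184), and the dish centre at about (0.557, -0.195) with its x axis at about 99°. I'll move over the fork with the jaws opening along world x.

```bash
python3 -m handwheel '[[1,0,0,0.8,-0.15],[1,0.5,-0.5,0.5,-0.15],[1,0.8,-1,0,-0.15],[1,0.8,-1,0,-0.15],[1,0.8,-1,0,-0.15]]' 15 && python3 -m handwheel '[[1,0.8,-1,0,-0.15],[1,0.8,-1,0,-0.15],[1,0.8,-1,0,-0.15],[1,0.7,-1,0,-0.15],[1,0,-0.7,0,-0.15]]'
python3 -m handwheel '[[1,0,0,0,0]]'
python3 - <<'E'
from h import *
o=robot.get_obs();print(o["eef_pos"],np.degrees(np.arctan2(o["tcp_rot"][1][1],o["tcp_rot"][0][1])),o["qpos"])
im,d,p=cam("wrist");np.savez("wrist1.npz",im=im,d=d,**p)
W=pts(d,p);h=W[...,2]
for a,b in((.065,.09),(.09,.115),(.115,.14)):
    for c in((.15,.215),(.22,.29)):
        k=(h>a)&(h<b)&(abs(W[...,0]-.495)<.04)&(W[...,1]>c[0])&(W[...,1]<c[1])
        print(a,c,k.sum(),W[k].mean(0) if k.any() else'',W[k].min(0) if k.any() else'',W[k].max(0) if k.any() else'')
cv2.imwrite("pics/wrist1.png",im)
E
```

```text
time: 0.78
eef_pos: [0.3439, 0.4408, 0.4565]
tcp_rot: [[-0.57, 0.822, -0.0], [0.822, 0.57, -0.0], [-0.0, -0.0, -1.0]]
force: [0.6, -0.1, 0.4]
opening: 1.003
time: 1.4
eef_pos: [0.4687, 0.2517, 0.4564]
tcp_rot: [[-0.013, 1.0, 0.001], [1.0, 0.013, -0.001], [-0.001, 0.0, -1.0]]
force: [0.2, 0.3, 0.5]
opening: 1.0
time: 1.52
eef_pos: [0.4676, 0.2519, 0.4567]
tcp_rot: [[-0.016, 1.0, -0.0], [1.0, 0.016, -0.0], [-0.0, -0.0, -1.0]]
force: [0.6, 0.6, 0.2]
opening: 1.0
[0.46761175 0.25191632 0.45671489] 0.9365691150516098 [-0.89726043  0.20763349  0.3723022   1.77226268 -0.08089635  1.17696683
 -0.48479171]
0.065 (0.15, 0.215) 54 [0.49037524 0.18982019 0.07759789] [0.48463531 0.18443619 0.06507205] [0.4972514  0.19163024 0.08997587]
0.065 (0.22, 0.29) 2 [0.48543642 0.26566871 0.08963034] [0.48415909 0.26439312 0.08929656] [0.48671376 0.2669443  0.08996413]
0.09 (0.15, 0.215) 70 [0.4902529  0.18952639 0.10255384] [0.48459009 0.18434486 0.09001801] [0.49745903 0.19157705 0.11447012]
0.09 (0.22, 0.29) 48 [0.48927006 0.26586716 0.10283487] [0.48315472 0.25288518 0.09205214] [0.49752249 0.26815497 0.11489686]
0.115 (0.15, 0.215) 128 [0.49049065 0.18754013 0.12973716] [0.48466331 0.17977506 0.11520492] [0.49695947 0.19147827 0.13611649]
0.115 (0.22, 0.29) 313 [0.49200199 0.25631141 0.12834157] [0.48290662 0.24176718 0.11526785] [0.50210901 0.26836257 0.13192255]
```

View pics/wrist1.png

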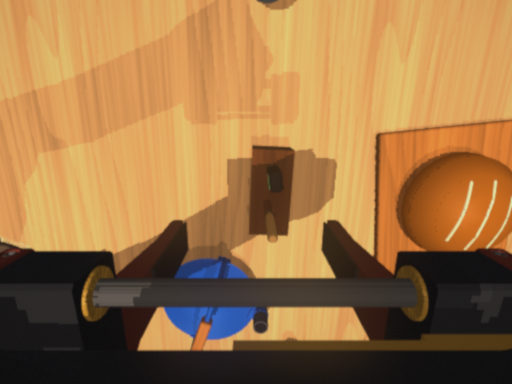

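The wrist view shows the fork at (271,228), nearer the camera, and the thermometer head at (275,178). The fork axis is at (0.491, 0.185), upright. I'll align over it and descend.

```bash
python3 -m handwheel '[[1,0.2,-0.6,0,-0.01],[1,0.2,-0.6,0,-0.01],[1,0.18,-0.48,0,0],[1,0,0,-0.6,0],[1,0,0,-0.6,0]]' | tail -4 && python3 -m handwheel '[[1,0,0,-0.7,0],[1,0,0,-0.7,0],[1,0,0,-0.6,0],[1,0,0,-0.5,0],[1,0,0,0,0]]'
```

```text
eef_pos: [0.4901, 0.1886, 0.4081]
tcp_rot: [[-0.009, 1.0, 0.0], [1.0, 0.009, 0.001], [0.001, 0.0, -1.0]]
force: [-0.4, 0.2, -0.1]
opening: 0.999
time: 2.82
eef_pos: [0.4895, 0.1885, 0.3072]
tcp_rot: [[-0.009, 1.0, -0.003], [1.0, 0.009, -0.001], [-0.001, -0.003, -1.0]]
force: [-0.2, -0.0, 0.3]
opening: 1.002
```

```bash
python3 -m handwheel '[[1,0.04,-0.09,-0.4,-0.01],[1,0,0,-0.33,0],[0,0,0,0,0],[0,0,0,0,0],[0,0,0,0,0]]' 20 | tail -4; python3 -m handwheel '[[0,0,0,0,0],[0,0,0,0,0],[0,0,0,0,0]]'
```

```text
eef_pos: [0.4921, 0.1835, 0.2799]
tcp_rot: [[0.003, 1.0, 0.001], [1.0, -0.003, 0.0], [0.0, 0.001, -1.0]]
force: [0.2, -0.5, 0.0]
opening: 0.696
time: 3.82
eef_pos: [0.4919, 0.1835, 0.2795]
tcp_rot: [[0.003, 1.0, 0.0], [1.0, -0.003, 0.0], [0.0, 0.0, -1.0]]
force: [0.6, 0.4, -0.2]
opening: 0.356
```

```bash
python3 -m handwheel '[[0,0,0,0,0],[0,0,0,0,0],[0,0,0,0,0],[0,0,0,0,0],[0,0,0,0,0]]'|tail -2
```

```text
force: [-1.0, -0.6, -0.2]
opening: 0.145
```

Opening 0.145 is about 13 mm, so the fork is gripped. Next: lift and carry it toward the cup.

```bash
python3 -m handwheel '[[0,0,0,0.5,0],[0,0,0,0.8,0],[0,0,0,0.9,0],[0,0,0,0.9,0],[0,0,0,0.8,0]]' |tail -4; python3 -m handwheel '[[0,0.1,-0.5,0,0],[0,0.15,-0.8,0,0],[0,0.2,-0.9,0,0],[0,0.2,-0.9,0,0],[0,0.2,-0.9,0,0]]' |tail -4;  python3 -m handwheel '[[0,0.15,-0.9,0,0],[0,0.15,-0.9,0,0],[0,0.1,-0.7,0,0],[0,0,-0.3,0,0],[0,0,0,0,0]]'
python3 - <<'E'
from h import *
o=robot.get_obs();e=np.array(o["eef_pos"]);print(e,o["tcp_rot"])
for n in("scene","side","wrist"):
    im,d,p=cam(n);np.savez(n+"2.npz",im=im,d=d,**p);cv2.imwrite(f"pics/{n}2.png",im)
    W=pts(d,p);h=W[...,2];near=(np.hypot(W[...,0]-e[0],W[...,1]-e[1])<.02)
    for a in np.arange(.1,.28,.02):
        k=near&(h>a)&(h<a+.02);print(n,round(a,2),k.sum(),np.round(W[k].mean(0),4) if k.any() else'',np.round(np.ptp(W[k],axis=0),3) if k.any() else '')
c=np.vstack([cv2.imread("pics/side2.png")[90:290,120:380],cv2.imread("pics/scene2.png")[100:260,90:350]])
cv2.imwrite("pics/c2.png",cv2.resize(np.hstack([c,cv2.resize(cv2.imread("pics/wrist2.png"),(480,360))]),None,fx=1,fy=1))
E
```

```text
eef_pos: [0.4919, 0.1834, 0.4369]
tcp_rot: [[0.003, 1.0, 0.001], [1.0, -0.003, 0.0], [0.0, 0.001, -1.0]]
force: [0.9, 0.1, 0.3]
opening: 0.143
eef_pos: [0.526, 0.0223, 0.4356]
tcp_rot: [[0.003, 1.0, 0.001], [1.0, -0.003, 0.0], [0.0, 0.001, -1.0]]
force: [1.3, -0.4, -0.5]
opening: 0.142
time: 6.32
eef_pos: [0.5417, -0.0888, 0.4354]
tcp_rot: [[0.004, 1.0, -0.0], [1.0, -0.004, 0.0], [0.0, -0.0, -1.0]]
force: [-0.6, 0.8, -1.1]
opening: 0.141
[ 0.5417201  -0.0887782   0.43537623] [[ 3.89197257e-03  9.99992413e-01 -1.60394241e-04]
 [ 9.99992422e-01 -3.89195722e-03  9.58956230e-05]
 [ 9.52706480e-05 -1.60766248e-04 -9.99999983e-01]]
scene 0.1 0  
scene 0.12 0  
scene 0.14 0  
scene 0.16 6 [ 0.542  -0.087   0.1696] [0.01  0.005 0.012]
scene 0.18 12 [ 0.5426 -0.0875  0.1897] [0.01  0.008 0.016]
scene 0.2 15 [ 0.5459 -0.0874  0.2133] [0.017 0.012 0.018]
scene 0.22 20 [ 0.5461 -0.0885  0.2294] [0.012 0.013 0.02 ]
scene 0.24 23 [ 0.5519 -0.0902  0.2533] [0.032 0.022 0.02 ]
scene 0.26 39 [ 0.5548 -0.0902  0.2695] [0.029 0.023 0.019]
side 0.1 0  
side 0.12 0  
side 0.14 0  
side 0.16 6 [ 0.5403 -0.0846  0.173 ] [0.005 0.009 0.012]
side 0.18 14 [ 0.5408 -0.0859  0.1906] [0.006 0.008 0.019]
side 0.2 14 [ 0.5398 -0.0887  0.2131] [0.011 0.01  0.015]
side 0.22 28 [ 0.5401 -0.0894  0.2291] [0.011 0.01  0.019]
side 0.24 33 [ 0.5407 -0.0922  0.251 ] [0.029 0.018 0.02 ]
side 0.26 71 [ 0.5411 -0.0944  0.2693] [0.03  0.017 0.02 ]
wrist 0.1 0  
wrist 0.12 0  
wrist 0.14 0  
wrist 0.16 23 [ 0.5423 -0.0848  0.1735] [0.007 0.007 0.013]
wrist 0.18 30 [ 0.5414 -0.0831  0.1904] [0.006 0.007 0.017]
wrist 0.2 61 [ 0.5424 -0.0805  0.2153] [0.012 0.005 0.009]
wrist 0.22 148 [ 0.5425 -0.0806  0.2305] [0.013 0.007 0.019]
wrist 0.24 311 [ 0.5423 -0.0792  0.2525] [0.029 0.01  0.02 ]
wrist 0.26 742 [ 0.5423 -0.0781  0.2706] [0.03  0.009 0.02 ]
```

View pics/c2.png

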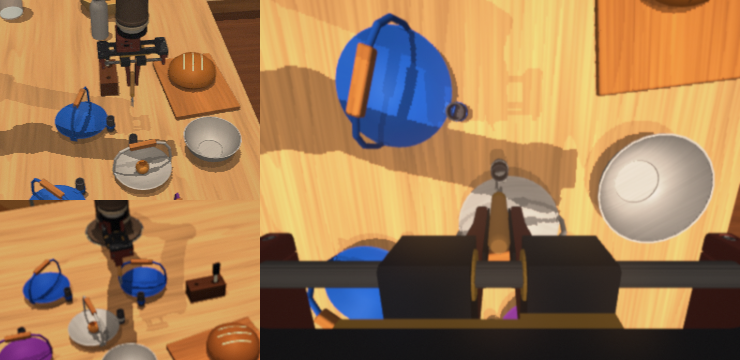

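The side and scene crops show the fork hanging upright from the jaws. In the wrist view the cup mouth is at about (256,176). I'll measure the mouth from all three views.

```bash
python3 - <<'E'
from h import *
for f in("wrist2","scene0","side0","scene2","side2"):
    z=np.load(f+".npz");p={k:z[k] for k in("fov_y","cx","cy","T")};im=z["im"];W=pts(z["d"],p)
    x,y,h=[W[...,i] for i in range(3)]
    k=(np.hypot(x-.542,y+.1)<.03)&(im.max(-1)<95)
    if k.sum()<5:print(f,k.sum());continue
    n,l,st,c=cv2.connectedComponentsWithStats(k.astype(np.uint8));i=1+st[1:,4].argmax();m=(l==i)
    vs,us=np.nonzero(m);print(f,st[i])
    q=m&(h>.052)&(h<.063);print('  top pts',q.sum(),W[q].mean(0),(W[q].min(0)+W[q].max(0))/2,np.ptp(W[q],axis=0))
    # upper-end ellipse: rows from top with width w
    w=st[i,2];u0=st[i,0]+(w-1)/2
    a,b=ray(p,u0,st[i,1]-.5,.058),ray(p,u0,st[i,1]+10,.058)
    # far edge of the mouth at 13 mm from centre along view azimuth
    dirn=(b-a)[:2]/np.linalg.norm((b-a)[:2]);print('  far-edge centre',a[:2]+.013*dirn)
z=np.load("wrist2.npz");cv2.imwrite("pics/w2c.png",cv2.resize(z["im"][140:230,200:312],None,fx=6,fy=6,interpolation=2))
E
```

```text
wrist2 [220 221  26  57 833]<stdin>:9: RuntimeWarning: Mean of empty slice.
  ret = um.true_divide(
Traceback (most recent call last):
ValueError: zero-size array to reduction operation minimum which has no identity
```

```bash
python3 - <<'E'
from h import *
for f in("wrist2","scene0","side0","scene2","side2"):
    z=np.load(f+".npz");p={k:z[k] for k in("fov_y","cx","cy","T")};im=z["im"];W=pts(z["d"],p)
    x,y,h=[W[...,i] for i in range(3)]
    k=(np.hypot(x-.542,y+.1)<.03)&(im.max(-1)<95)&(h<.075)&(h>.004)
    n,l,st,c=cv2.connectedComponentsWithStats(k.astype(np.uint8))
    if n<2: print(f,'none');continue
    i=1+st[1:,4].argmax();m=(l==i);print(f,st[i])
    q=m&(h>.05)&(h<.066)
    if q.any():print('  top pts',q.sum(),W[q].mean(0),(W[q].min(0)+W[q].max(0))/2,np.ptp(W[q],axis=0))
    u0=st[i,0]+(st[i,2]-1)/2
    a,b=ray(p,u0,st[i,1]-.5,.058),ray(p,u0,st[i,1]+10,.058)
    dirn=(b-a)[:2]/np.linalg.norm((b-a)[:2]);print('  far-edge centre',a[:2]+.013*dirn)
z=np.load("wrist2.npz");cv2.imwrite("pics/w2c.png",cv2.resize(z["im"][140:230,200:312],None,fx=6,fy=6,interpolation=2))
E
```

```text
wrist2 [247 172  17  21 243]
  top pts 102 [ 0.54275702 -0.0964546   0.05669961] [ 0.54305624 -0.09825313  0.05518819] [0.02204069 0.02373201 0.00849766]
  far-edge centre [ 0.54303761 -0.09427117]
scene0 [207 209   7  15  80]
  top pts 22 [ 0.54835311 -0.10103947  0.05363098] [ 0.54408571 -0.10090957  0.05562557] [0.03051864 0.01991586 0.0111238 ]
  far-edge centre [ 0.54813714 -0.0988171 ]
side0 [249 224   8  10  66]
  top pts 40 [ 0.54022553 -0.09944976  0.05565503] [ 0.54003031 -0.09898894  0.05623873] [0.02148909 0.03011008 0.01160288]
  far-edge centre [ 0.53978529 -0.09815277]
scene2 [206 208   9  16 114]
  top pts 38 [ 0.54406027 -0.10025038  0.0544147 ] [ 0.54235758 -0.09962181  0.05536349] [0.03344173 0.02468783 0.01060595]
  far-edge centre [ 0.54350368 -0.09772168]
side2 [249 224   8  10  70]
  top pts 40 [ 0.54077057 -0.09990975  0.05563897] [ 0.53991857 -0.09847593  0.05743362] [0.02187645 0.02780865 0.01471368]
  far-edge centre [ 0.53978529 -0.09815277]
```

View pics/w2c.png

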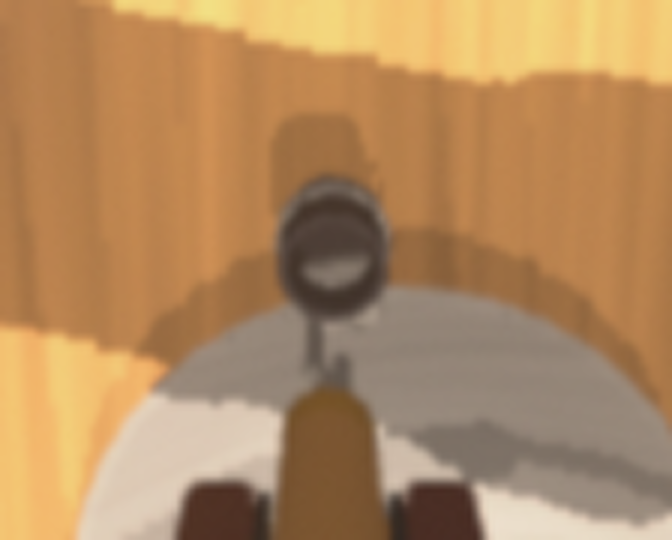

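```bash
python3 - <<'E'
from h import *
z=np.load("wrist2.npz");p={k:z[k] for k in("fov_y","cx","cy","T")}
print(ray(p,255.2,181.0,.058))
W=pts(z["d"],p);h=W[...,2]
k=(np.hypot(W[...,0]-.5417,W[...,1]+.0888)<.02)&(h>.14)&(h<.2)
for v in range(190,207):
    u=np.nonzero(k[v])[0]
    if len(u):print(v,u.min(),u.max(),np.round(W[v,u].mean(0),4))
for n in("scene2","side2"):
    z=np.load(n+".npz");p={k:z[k] for k in("fov_y","cx","cy","T")};W=pts(z["d"],p);h=W[...,2]
    k=(np.hypot(W[...,0]-.5417,W[...,1]+.0888)<.02)&(h>.14)&(h<.26)
    for v in np.unique(np.nonzero(k)[0]):
        u=np.nonzero(k[v])[0];print(n,v,u.min(),u.max(),np.round(W[v,u].mean(0),4))
E
```

```text
[ 0.54330885 -0.09433426  0.058     ]
193 252 252 [ 0.5401 -0.0816  0.1674]
194 251 253 [ 0.5401 -0.0821  0.1691]
195 251 253 [ 0.5401 -0.0821  0.1727]
196 251 253 [ 0.5401 -0.0823  0.1756]
197 251 253 [ 0.5402 -0.0819  0.18  ]
198 251 253 [ 0.5402 -0.082   0.1832]
199 251 257 [ 0.5419 -0.0843  0.1786]
200 251 257 [ 0.5419 -0.084   0.1825]
201 251 257 [ 0.5419 -0.0844  0.1845]
202 251 258 [ 0.5425 -0.085   0.1855]
203 252 258 [ 0.5429 -0.0846  0.1898]
204 252 258 [ 0.5429 -0.0843  0.1935]
205 258 258 [ 0.5456 -0.0884  0.1838]
scene2 160 203 203 [ 0.5295 -0.1005  0.2568]
scene2 161 204 204 [ 0.5362 -0.0989  0.2576]
scene2 163 210 212 [ 0.5535 -0.0813  0.2586]
scene2 164 205 212 [ 0.5553 -0.0885  0.2579]
scene2 165 205 210 [ 0.5578 -0.0932  0.2572]
scene2 166 207 210 [ 0.5484 -0.0889  0.2451]
scene2 167 207 210 [ 0.5464 -0.0889  0.2397]
scene2 168 207 210 [ 0.5473 -0.0893  0.2366]
scene2 169 207 211 [ 0.5443 -0.0876  0.2299]
scene2 170 207 211 [ 0.5454 -0.0881  0.227 ]
scene2 171 208 211 [ 0.5477 -0.0873  0.2247]
scene2 172 208 211 [ 0.5464 -0.0873  0.2197]
scene2 173 208 211 [ 0.5475 
[... 956 characters left out ...]
e2 182 250 254 [ 0.54   -0.0887  0.2246]
side2 183 250 254 [ 0.5399 -0.0892  0.2213]
side2 184 250 254 [ 0.5399 -0.0897  0.2182]
side2 185 250 254 [ 0.5399 -0.0897  0.2145]
side2 186 251 253 [ 0.5397 -0.0912  0.2122]
side2 187 252 253 [ 0.5416 -0.0865  0.2042]
side2 188 252 253 [ 0.5417 -0.0847  0.1988]
side2 189 251 253 [ 0.5402 -0.0855  0.1959]
side2 190 251 253 [ 0.5401 -0.0868  0.1933]
side2 191 251 253 [ 0.5402 -0.0853  0.1883]
side2 192 251 253 [ 0.5405 -0.0824  0.1818]
side2 193 251 253 [ 0.5402 -0.0857  0.1811]
side2 194 251 253 [ 0.5402 -0.0849  0.1766]
side2 195 251 253 [ 0.5402 -0.0847  0.1726]
side2 196 253 253 [ 0.5426 -0.0892  0.1726]
side2 197 253 253 [ 0.5427 -0.0883  0.1679]
```

Relative offsets of fork tip to cup agree on dx≈0 and dy between about -9 and -13 mm. I'll shift -11.5 mm, come down to just above the mouth and check again.

```bash
python3 -m handwheel '[[0,0,-0.29,-0.4,0],[0,0,0,-0.6,0],[0,0,0,-0.6,0],[0,0,0,-0.5,0],[0,0,0,-0.15,0]]'|tail -4
python3 - <<'E'
from h import *
o=robot.get_obs();print(o["eef_pos"])
C=[]
for n,s in(("scene",(slice(185,240),slice(170,240))),("side",(slice(195,250),slice(220,290))),("wrist",(slice(120,230),slice(190,330)))):
    im,d,p=cam(n);np.savez(n+"3.npz",im=im,d=d,**p);C.append(cv2.resize(im[s],(420,330) if n!="wrist" else (420,330),interpolation=2))
c=np.vstack([np.hstack(C[:2]),np.hstack([C[2],np.zeros_like(C[2])])])
cv2.imwrite("pics/c3.png",cv2.resize(c,(760,597)))
E
```

```text
eef_pos: [0.5412, -0.1001, 0.3435]
tcp_rot: [[0.003, 1.0, -0.003], [1.0, -0.003, -0.0], [-0.0, -0.003, -1.0]]
force: [-0.5, 0.4, 0.3]
opening: 0.141
[ 0.54124881 -0.10010754  0.34350548]
```

View pics/c3.png

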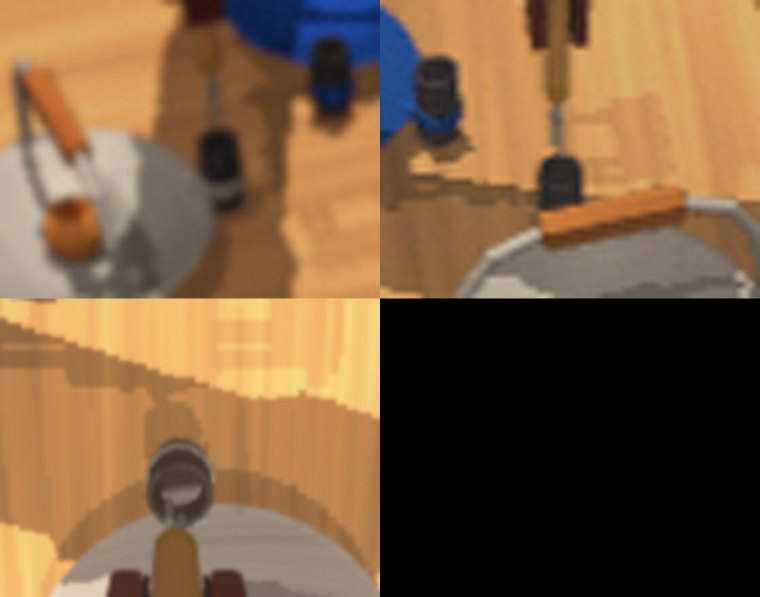

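```bash
python3 - <<'E'
from h import *
P={}
for n in("wrist","scene","side"):
    z=np.load(n+"3.npz");P[n]={k:z[k] for k in("fov_y","cx","cy","T")}
    W=pts(z["d"],P[n]);h=W[...,2];im=z["im"]
    k=(np.hypot(W[...,0]-.5412,W[...,1]+.1)<.025)&(h>.066)&(h<.1);print(n,'tines',k.sum(),W[k].mean(0))
    vs,us=np.nonzero(k)
    for v in np.unique(vs)[::2]:print('   ',v,us[vs==v].min(),us[vs==v].max(),np.round(W[v,us[vs==v]].mean(0),4))
    q=(np.hypot(W[...,0]-.5412,W[...,1]+.1)<.025)&(h>.053)&(h<.063)&(im.max(-1)<110);print(n,'mouth',q.sum(),W[q].mean(0),(W[q].min(0)+W[q].max(0))/2,np.ptp(W[q],axis=0))
print(ray(P["wrist"],254.8,197,.074),ray(P["wrist"],256.3,187,.058))
E
```

```text
wrist tines 35 [ 0.54131517 -0.09737522  0.08694321]
    193 252 252 [ 0.5395 -0.0945  0.0774]
    195 251 253 [ 0.5395 -0.0953  0.0818]
    197 251 253 [ 0.5396 -0.0953  0.0887]
    199 251 257 [ 0.5413 -0.0972  0.0884]
    201 256 257 [ 0.5437 -0.1007  0.0833]
    203 257 258 [ 0.5446 -0.1014  0.0873]
    205 258 258 [ 0.545  -0.1019  0.0919]
wrist mouth 174 [ 0.54327182 -0.09664598  0.05745025] [ 0.5428557  -0.098387    0.05652579] [0.02358122 0.02419188 0.0070144 ]
scene tines 10 [ 0.54088986 -0.09909272  0.08764074]
    200 209 209 [ 0.5381 -0.0966  0.0986]
    202 208 209 [ 0.5414 -0.0994  0.0935]
    204 208 210 [ 0.5358 -0.0976  0.0791]
    206 208 208 [ 0.5433 -0.1027  0.0784]
scene mouth 23 [ 0.54342516 -0.09955721  0.05663088] [ 0.54231461 -0.09962137  0.05794356] [0.02663959 0.0235338  0.00954269]
side tines 10 [ 0.54017999 -0.09808304  0.08799088]
    217 253 253 [ 0.5413 -0.0989  0.099 ]
    219 252 253 [ 0.5398 -0.0986  0.0906]
    221 252 253 [ 0.5401 -0.0959  0.0796]
side mouth 29 [ 0.53996156 -0.09975669  0.05732018] [ 0.53993631 -0.09889971  0.05698963] [0.02134348 0.02930984 0.00743984]
[ 0.54212302 -0.09948941  0.074     ] [ 0.54365017 -0.09349775  0.058     ]
```

The tip is within about 1–2 mm of the mouth centre in every view. Continuing down, watching the force.

```bash
python3 -m handwheel '[[0,0.02,0.03,-0.3,0],[0,0,0,-0.25,0],[0,0,0,-0.1,0]]'|tail -4;python3 -m handwheel '[[0,0,0,-0.3,0],[0,0,0,-0.3,0],[0,0,0,-0.1,0],[0,0,0,0,0]]'|tail -4
```

```text
eef_pos: [0.5425, -0.0988, 0.3186]
tcp_rot: [[0.002, 1.0, -0.001], [1.0, -0.002, 0.0], [0.0, -0.001, -1.0]]
force: [-0.5, -0.3, -0.5]
opening: 0.145
eef_pos: [0.5426, -0.0989, 0.2911]
tcp_rot: [[0.003, 1.0, -0.001], [1.0, -0.003, -0.0], [-0.0, -0.001, -1.0]]
force: [-0.4, -0.3, -0.5]
opening: 0.148
```

```bash
python3 -m handwheel '[[0,0,0,-0.1,0],[0,0,0,-0.08,0],[0,0,0,0,0]]'|tail -4; python3 -m handwheel '[[0.5,0,0,0,0],[0.8,0,0,0,0],[0.8,0,0,0,0],[0.8,0,0,0,0],[0.8,0,0,0,0]]'|tail -4
python3 - <<'E'
from h import *
C=[]
for n,s in(("scene",(slice(165,240),slice(160,260))),("side",(slice(175,250),slice(210,310)))):
    im,d,p=cam(n);C.append(cv2.resize(im[s],(400,300),interpolation=2))
    W=pts(d,p);h=W[...,2];hsv=cv2.cvtColor(im,cv2.COLOR_BGR2HSV)
    for a in(.065,.085,.105,.125):
        k=(np.hypot(W[...,0]-.5425,W[...,1]+.0989)<.03)&(h>a)&(h<a+.02)&(hsv[...,0]<22)&(hsv[...,2]>85);print(n,a,k.sum(),np.round(W[k].mean(0),4) if k.any() else '')
cv2.imwrite("pics/c4.png",np.hstack(C))
E
```

```text
eef_pos: [0.5426, -0.0989, 0.2841]
tcp_rot: [[0.003, 1.0, -0.0], [1.0, -0.003, 0.0], [0.0, -0.0, -1.0]]
force: [-0.4, -0.9, 0.5]
opening: 0.141
eef_pos: [0.5426, -0.0989, 0.2843]
tcp_rot: [[0.003, 1.0, 0.0], [1.0, -0.003, -0.0], [-0.0, 0.0, -1.0]]
force: [-0.1, 1.2, -0.1]
opening: 0.674
scene 0.065 5 [ 0.5511 -0.0981  0.068 ]
scene 0.085 0 
scene 0.105 0 
scene 0.125 0 
side 0.065 21 [ 0.5421 -0.1002  0.076 ]
side 0.085 23 [ 0.5411 -0.0996  0.0946]
side 0.105 27 [ 0.5412 -0.1001  0.1155]
side 0.125 23 [ 0.5414 -0.0983  0.134 ]
```

View pics/c4.png

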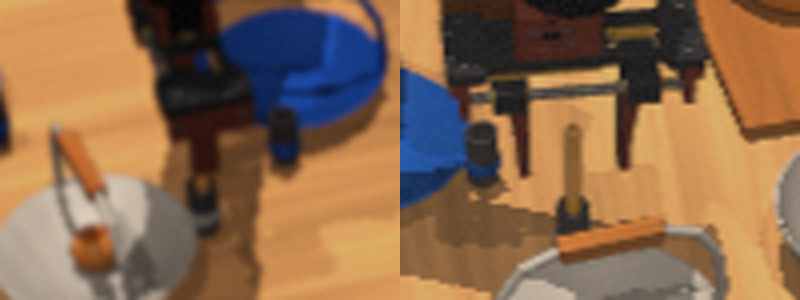

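The side crop shows the fork upright in the cup (571,170), with open jaws either side. Step 1 looks met. I'll rise clear, turn the jaws to the dish's x direction and view the grip from above.

```bash
python3 -m handwheel '[[1,0,0,0.4,0],[1,0,0,0.8,0],[1,0,0,0.8,0],[1,0,0,0.8,0],[1,0,0,0.6,0]]'|tail -4; python3 -m handwheel '[[1,0.1,-0.3,0,0.22],[1,0.1,-0.4,0,0.22],[1,0.1,-0.4,0,0.22],[1,0.1,-0.4,0,0.22],[1,0,-0.4,0,0.22]]'|tail -4;python3 -m handwheel '[[1,0,-0.3,0,0.22],[1,0,-0.2,0,0.22],[1,0,0,0,0.22],[1,0,0,0,0.22],[1,0,0,0,0.22]]'|tail -4;python3 -m handwheel '[[1,0,0,0,0]]'
python3 - <<'E'
from h import *
o=robot.get_obs();print(o["eef_pos"],np.degrees(np.arctan2(o["tcp_rot"][1][1],o["tcp_rot"][0][1])),o["qpos"])
for n in("wrist","side","scene"):
    im,d,p=cam(n);np.savez(n+"5.npz",im=im,d=d,**p);W=pts(d,p);h=W[...,2];hsv=cv2.cvtColor(im,cv2.COLOR_BGR2HSV)
    k=(np.hypot(W[...,0]-.557,W[...,1]+.195)<.055)&(h>.11)&(h<.14)&(hsv[...,0]<20)&(hsv[...,1]>130)
    if k.sum()>10:
        r=cv2.minAreaRect((W[k][:,:2]*1000).astype(np.float32));print(n,'grip',k.sum(),W[k].mean(0),r)
        kt=k&(h>.122);r=cv2.minAreaRect((W[kt][:,:2]*1000).astype(np.float32));print('   top',kt.sum(),r,np.median(h[kt]))
    k=(np.hypot(W[...,0]-.557,W[...,1]+.195)<.055)&(h>.025)&(h<.06)&(hsv[...,0]<22)&(hsv[...,1]>130);print(n,'bun',k.sum(),W[k].mean(0) if k.any() else'')
    k=(np.hypot(W[...,0]-.542,W[...,1]+.099)<.03)&(h>.125)&(h<.15);print(n,'fork top',k.sum(),W[k].mean(0) if k.any() else'')
    cv2.imwrite(f"pics/{n}5.png",im)
E
```

```text
eef_pos: [0.5426, -0.0993, 0.4229]
tcp_rot: [[0.003, 1.0, 0.002], [1.0, -0.003, 0.0], [0.0, 0.002, -1.0]]
force: [0.6, 0.8, 0.2]
opening: 1.001
eef_pos: [0.5587, -0.1755, 0.4214]
tcp_rot: [[-0.762, 0.647, 0.001], [0.647, 0.762, -0.0], [-0.001, 0.0, -1.0]]
force: [1.4, 0.3, 0.7]
opening: 0.999
eef_pos: [0.5585, -0.1952, 0.4215]
tcp_rot: [[-0.987, -0.159, 0.001], [-0.159, 0.987, -0.001], [-0.001, -0.001, -1.0]]
force: [-0.2, -0.6, 0.7]
opening: 1.0
time: 11.22
eef_pos: [0.5585, -0.1952, 0.4213]
tcp_rot: [[-0.988, -0.152, 0.001], [-0.152, 0.988, -0.0], [-0.001, -0.001, -1.0]]
force: [-0.7, -0.8, -0.5]
opening: 1.0
[ 0.55846744 -0.19524532  0.42132027] 98.747931026218 [ 0.04815254  0.34242417  0.27088277  1.67488426 -0.0991321   1.13669928
  2.0691952 ]
wrist grip 939 [ 0.55578537 -0.19324543  0.12775563] ((557.5250244140625, -192.8905487060547), (73.58148193359375, 14.671440124511719), 9.264693260192871)
   top 939 ((557.5250244140625, -192.8905487060547), (73.58148193359375, 14.671440124511719), 9.264693260192871) 0.12777700716615253
wrist bun 191 [ 0.55620472 -0.19472287  0.04004199]
wrist fork top 155 [ 0.54232263 -0.09921557  0.13418226]
side grip 186 [ 0.55712778 -0.19470938  0.12633483] ((556.60498046875, -191.8440399169922), (74.4030532836914, 19.884418487548828), 8.259807586669922)
   top 155 ((556.2164916992188, -191.90042114257812), (73.61802673339844, 19.884418487548828), 8.259807586669922) 0.12812400962825787
side bun 135 [ 0.55543354 -0.19990349  0.04109747]
side fork top 24 [ 0.54100959 -0.09903798  0.13406116]
scene grip 95 [ 0.56132345 -0.19375668  0.12634787] ((550.34130859375, -194.7107391357422), (95.34696197509766, 15.938627243041992), 7.7655534744262695)
   top 86 ((560.8020629882812, -193.28419494628906), (74.23181915283203, 15.938627243041992), 7.7655534744262695) 0.12719067140939777
scene bun 83 [ 0.56994391 -0.19601143  0.03810516]
scene fork top 19 [ 0.54793338 -0.09801869  0.13309301]
```

View pics/wrist5.png

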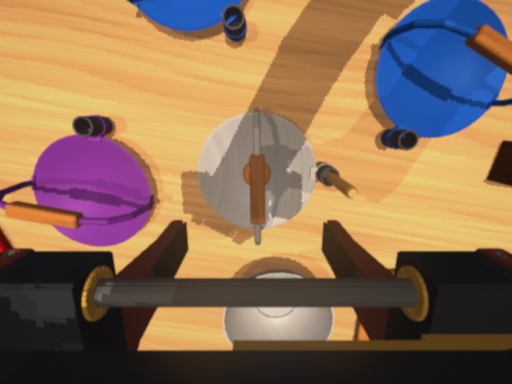

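The wrist view from above shows the grip bar at (258,190), the bun beneath it at (256,175), and the fork standing in the cup at (335,180). The grip centre is at (0.557, -0.1925), yaw 99.3°. I'll align, descend and close gently.

```bash
python3 -m handwheel '[[0.5,-0.03,0.07,-0.3,0.012],[0.5,0,0,-0.6,0],[0.5,0,0,-0.7,0],[0.5,0,0,-0.7,0],[0.5,0,0,-0.5,0]]'|tail -4;python3 -m handwheel '[[0.5,0,0,-0.3,0],[0.5,0,0,-0.2,0],[0.5,0,0,0,0]]'
```

```text
eef_pos: [0.5569, -0.1916, 0.3061]
tcp_rot: [[-0.987, -0.162, -0.002], [-0.162, 0.987, 0.0], [0.002, 0.001, -1.0]]
force: [-1.1, 0.6, -0.7]
opening: 0.509
time: 12.38
eef_pos: [0.5574, -0.192, 0.288]
tcp_rot: [[-0.987, -0.163, -0.001], [-0.163, 0.987, 0.0], [0.0, 0.0, -1.0]]
force: [-0.2, 0.7, 0.0]
opening: 0.496
```

```bash
python3 -m handwheel '[[0.35,0,0,-0.11,0],[0.27,0,0,0,0],[0.24,0,0,0,0],[0.2,0,0,0,0],[0.17,0,0,0,0]]' 10|tail -4;python3 -m handwheel '[[0.1,0,0,0,0],[0,0,0,0,0],[0,0,0,0,0],[0,0,0,0,0]]'|tail -4;python3 -m handwheel '[[0,0,0,0,0],[0,0,0,0,0],[0,0,0,0,0]]' 45
```

```text
eef_pos: [0.5575, -0.1924, 0.2841]
tcp_rot: [[-0.987, -0.163, 0.001], [-0.163, 0.987, -0.001], [-0.0, -0.001, -1.0]]
force: [0.3, -0.8, 0.2]
opening: 0.183
eef_pos: [0.5575, -0.1924, 0.2841]
tcp_rot: [[-0.987, -0.163, 0.0], [-0.163, 0.987, -0.0], [-0.0, -0.0, -1.0]]
force: [0.6, -2.2, 2.8]
opening: 0.186
time: 13.88
eef_pos: [0.5576, -0.1923, 0.2841]
tcp_rot: [[-0.987, -0.163, 0.0], [-0.163, 0.987, -0.0], [-0.0, -0.0, -1.0]]
force: [0.1, -2.8, 3.6]
opening: 0.18
```

Gripped (16 mm). Gentle lift.

```bash
python3 -m handwheel '[[0,0,0,0.05,0],[0,0,0,0.1,0],[0,0,0,0.2,0],[0,0,0,0.25,0],[0,0,0,0.25,0]]'|tail -5;python3 -m handwheel '[[0,0,0,0.25,0],[0,0,0,0.25,0],[0,0,0,0.25,0],[0,0,0,0.25,0],[0,0,0,0.25,0]]'|tail -5;python3 -m handwheel '[[0,0,0,0.2,0],[0,0,0,0.1,0],[0,0,0,0.05,0],[0,0,0,0,0],[0,0,0,0,0]]'
cat > chk.py <<'E'
from h import *
import sys
o=robot.get_obs();e=np.array(o["eef_pos"]);R=np.array(o["tcp_rot"]);g=e+.163*R[:,2];dz=e[2]-.2841
print(o["time"],e,'yaw',np.degrees(np.arctan2(R[1,1],R[0,1])))
C=[]
for n in("side","scene","wrist"):
    im,d,p=cam(n);W=pts(d,p);x,y,h=W[...,0],W[...,1],W[...,2]-dz;hsv=cv2.cvtColor(im,cv2.COLOR_BGR2HSV);r=np.hypot(x-g[0],y-g[1])
    og=(hsv[...,0]<22)&(hsv[...,1]>130)
    k=og&(r<.06)&(h>.022)&(h<.058)
    # sphere fit for bun, radius 20 mm
    if k.sum()>20:
        from scipy.optimize import least_squares
        s=least_squares(lambda c:np.linalg.norm(W[k]-c,axis=1)-.02,W[k].mean(0)-[0,0,.01],loss="soft_l1",f_scale=.002).x
        print(n,'bun',k.sum(),'offset mm',np.round((s-[g[0],g[1],.028+dz])*1000,1))
    ka=(r<.13)&(r>.07)&(h>.07)&(h<.15)&og
    if ka.sum()>8:
        a=W[ka];lo,hi=a[a[:,2]-dz<.095],a[a[:,2]-dz>.115];print(n,'fork',ka.sum(),'low',np.round(lo.mean(0)-[*g[:2],dz],4) if len(lo) else'','high',np.round(hi.mean(0)-[*g[:2],dz],4) if len(hi) else'')
    m=(r<.082)&(r>.06)&(h>.018)&(h<.045)&(hsv[...,1]<60)
    if m.sum()>30:
        A=np.c_[W[m][:,:2],np.ones(m.sum())];c=np.linalg.lstsq(A,W[m][:,2],rcond=None)[0];print(n,'rim/wall tilt deg',np.degrees(c[:2]),m.sum())
    cv2.imwrite(f"pics/{n}{sys.argv[1]}.png",im)
E
python3 chk.py 6
```

```text
time: 14.5
eef_pos: [0.5575, -0.1921, 0.3187]
tcp_rot: [[-0.987, -0.163, 0.0], [-0.163, 0.987, -0.0], [-0.0, -0.0, -1.0]]
force: [-0.1, 0.3, -5.5]
opening: 0.182
time: 15.12
eef_pos: [0.5574, -0.1921, 0.3685]
tcp_rot: [[-0.987, -0.163, -0.0], [-0.163, 0.987, 0.0], [0.0, 0.0, -1.0]]
force: [0.5, 0.2, -5.4]
opening: 0.179
time: 15.75
eef_pos: [0.5574, -0.1921, 0.3815]
tcp_rot: [[-0.987, -0.163, -0.001], [-0.163, 0.987, 0.0], [0.001, 0.0, -1.0]]
force: [0.1, -0.1, -4.8]
opening: 0.18
15.75 [ 0.55740283 -0.19207147  0.38152623] yaw 99.38981070149102
side bun 149 offset mm [0.1 1.6 1.5]
side fork 14 low [-0.0203  0.0919  0.0789] high 
side rim/wall tilt deg [ 0.0249578  -1.10647087] 824
scene bun 95 offset mm [ 0.1 -0.8  1.1]
scene fork 64 low [-0.016   0.0819  0.0821] high [-0.0111  0.0937  0.1287]
scene rim/wall tilt deg [ 0.57187812 -0.04205747] 546
wrist bun 265 offset mm [ 1.2 -0.1  0.1]
wrist fork 1728 low [-0.0172  0.0912  0.0834] high [-0.0169  0.0926  0.1296]
wrist rim/wall tilt deg [-1.07895077 -0.2450054 ] 9182
```

View pics/side6.png

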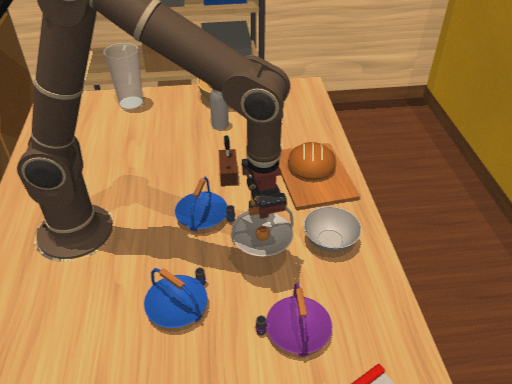

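The dish hangs level at about 97 mm (side view, 262,230), with the bun within 2 mm of its middle. Now the quarter turn of -99.4°, with ramps.

```bash
python3 -m handwheel '[[0,0,0,0,-0.03],[0,0,0,0,-0.06],[0,0,0,0,-0.1],[0,0,0,0,-0.12],[0,0,0,0,-0.12]]'|tail -4;python3 -m handwheel '[[0,0,0,0,-0.12],[0,0,0,0,-0.12],[0,0,0,0,-0.12],[0,0,0,0,-0.12],[0,0,0,0,-0.12]]'|tail -4;python3 chk.py 7
```

```text
eef_pos: [0.5575, -0.1921, 0.3818]
tcp_rot: [[-0.984, 0.177, -0.0], [0.177, 0.984, 0.0], [0.0, 0.0, -1.0]]
force: [0.0, 0.2, -5.9]
opening: 0.181
eef_pos: [0.5575, -0.192, 0.3818]
tcp_rot: [[-0.797, 0.604, -0.0], [0.604, 0.797, 0.0], [0.0, 0.0, -1.0]]
force: [0.5, 0.4, -4.7]
opening: 0.177
17.15 [ 0.55745812 -0.19203441  0.38180851] yaw 52.8089696138014
side bun 153 offset mm [-0.7  1.8  1.9]
side fork 75 low [0.0566 0.0739 0.0832] high [0.0581 0.0728 0.1244]
side rim/wall tilt deg [-1.11013219 -1.32520399] 755
scene bun 113 offset mm [1.2 0.  0.5]
scene fork 74 low [0.068  0.0746 0.0823] high [0.0664 0.0734 0.1282]
scene rim/wall tilt deg [0.59232485 0.05171191] 514
wrist bun 265 offset mm [ 0.9 -0.5  0.1]
wrist fork 1495 low [0.0574 0.0726 0.083 ] high [0.0604 0.0711 0.1285]
wrist rim/wall tilt deg [-0.92487212  0.47363583] 9125
```

```bash
python3 -m handwheel '[[0,0,0,0,-0.12],[0,0,0,0,-0.12],[0,0,0,0,-0.12],[0,0,0,0,-0.12],[0,0,0,0,-0.12]]'|tail -4;python3 -m handwheel '[[0,0,0,0,-0.12],[0,0,0,0,-0.12],[0,0,0,0,-0.12],[0,0,0,0,-0.1],[0,0,0,0,-0.07]]'|tail -4;python3 -m handwheel '[[0,0,0,0,-0.04],[0,0,0,0,0],[0,0,0,0,0],[0,0,0,0,0],[0,0,0,0,0]]'; python3 chk.py 8
```

```text
eef_pos: [0.5575, -0.1921, 0.3819]
tcp_rot: [[-0.438, 0.899, 0.0], [0.899, 0.438, 0.0], [0.0, 0.0, -1.0]]
force: [-0.4, -0.9, -4.2]
opening: 0.178
eef_pos: [0.5575, -0.192, 0.3819]
tcp_rot: [[-0.038, 0.999, 0.0], [0.999, 0.038, 0.0], [0.0, 0.0, -1.0]]
force: [-0.1, 0.0, -4.7]
opening: 0.176
time: 19.18
eef_pos: [0.5574, -0.1922, 0.3819]
tcp_rot: [[-0.007, 1.0, 0.0], [1.0, 0.007, 0.0], [0.0, 0.0, -1.0]]
force: [0.5, -0.7, -5.5]
opening: 0.178
19.175 [ 0.55744603 -0.19215964  0.38186505] yaw 0.40232420846285605
side bun 108 offset mm [-0.1  1.2  2.3]
side fork 100 low [ 0.0883 -0.0009  0.0835] high [0.0837 0.0022 0.1288]
side rim/wall tilt deg [-0.2281402  -0.64735647] 850
scene bun 69 offset mm [ 0.5 -0.2  0. ]
scene fork 79 low [0.095  0.0017 0.0819] high [0.0904 0.0044 0.126 ]
scene rim/wall tilt deg [0.70213279 0.17768844] 560
wrist bun 264 offset mm [ 0.2 -0.6  0.1]
wrist fork 1425 low [0.0859 0.006  0.0835] high [0.0831 0.0071 0.13  ]
wrist rim/wall tilt deg [-0.21070495  0.90977448] 9154
```

View pics/side8.png

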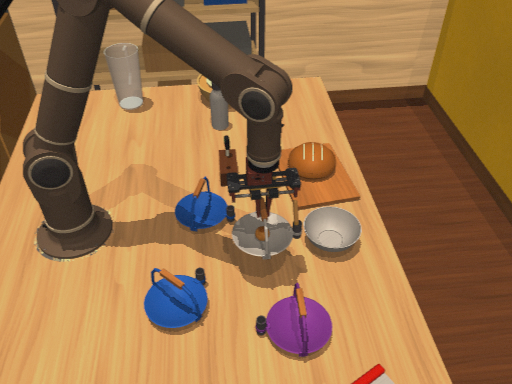

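In the side view the dish is held out over the bench with the fork upright in its cup at (297,215), pointing to the far side. The bun is centred and the bowl is clear. Handing in after a short settle.

```bash
python3 -m handwheel '[[0,0,0,0,0],[0,0,0,0,0],[0,0,0,0,0],[0,0,0,0,0]]'; python3 -c "
from station import robot
print(robot.sign_off())"
```

```text
time: 19.82
eef_pos: [0.5575, -0.1921, 0.3819]
tcp_rot: [[-0.007, 1.0, 0.0], [1.0, 0.007, -0.0], [-0.0, 0.0, -1.0]]
force: [-0.9, -0.4, -4.1]
opening: 0.179
the job is handed in; nothing more can be done
None
```

I stood the fork in the dish's cup and let go, then lifted the dish by its grip, turned it 99° in the air so the cup points to the far side, and handed in at 19.8 s. The hand-in reports no verdict.

**Last checks, just before hand-in:**
- **Dish:** held with a 45 N grip command at 16 mm opening, underside about 98 mm above the bench. The cup points 0.4° off square, judged from the wrist's yaw. Rough fits of the tilt give about 1° or less.
- **Bun:** within about 2.6 mm of the middle in all three views.
- **Fork:** upright in the cup, leaning about 3–6°, clear of the gripper.
- **Other things:** I never reached for the thermometer, flask, bowl or loaf and they look unmoved in the last side view, but I did not re-measure them. The thermometer is partly hidden there.

**What disagreed:** the wrist camera's ray to the cup mouth was about 4–5 mm off the depth readings in y. I went by the fork-to-cup offset across all three views, and the fork went in without contact force.

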